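# Build up the solder ingot stack beside the solder pot

## Task

Finish the stack of wedge-shaped solder ingots on the small pallet: set one loose ingot, flat face down, squarely along the one already lying there but turned end for end, thick end over thin end, so that the top comes out level; then lay the second one crosswise over the middle of those two, and the last one along that, again end for end, so that the finished stack is four high, straight and level on top. Set each ingot down gently and let go of it before fetching the next, never dropping it, do not push the bottom ingot about, and leave everything else on the bench where it is.

Things in the scene. Friction and masses are not known exactly. Their poses are not given: they have to be found in the camera images.
- ingot_a_mid (a point): centre of a grey cast metal ingot lying on the pallet, flat face down; all four alike: 110 mm long, 36 mm wide, parallel upright sides, 0.6-0.8 kg; top slopes from 18 thick at one end to 30 at the other (0.109 rad, 24 mid-way). Point: mid length and width, 12 mm above the underside. x to the thick end, y across, z away from the underside. A 12 mm round stub sticks 5 mm out of the thick end
- ingot_a_thick (a point): same ingot as ingot_a_mid: middle of the top edge at the thick end, 55 mm along x and 18 mm along z from ingot_a_mid; axes as there
- ingot_b_mid (a point): centre of a grey cast metal ingot loose on the bench, flat face down; all four alike: 110 mm long, 36 mm wide, parallel upright sides, 0.6-0.8 kg; top slopes from 18 thick at one end to 30 at the other (0.109 rad, 24 mid-way). Point: mid length and width, 12 mm above the underside. x to the thick end, y across, z away from the underside. A 12 mm round stub sticks 5 mm out of the thick end
- ingot_b_thick (a point): same ingot as ingot_b_mid: middle of the top edge at the thick end, 55 mm along x and 18 mm along z from ingot_b_mid; axes as there
- ingot_c_mid (a point): centre of a grey cast metal ingot loose on the bench, flat face down; all four alike: 110 mm long, 36 mm wide, parallel upright sides, 0.6-0.8 kg; top slopes from 18 thick at one end to 30 at the other (0.109 rad, 24 mid-way). Point: mid length and width, 12 mm above the underside. x to the thick end, y across, z away from the underside. A 12 mm round stub sticks 5 mm out of the thick end
- ingot_c_thick (a point): same ingot as ingot_c_mid: middle of the top edge at the thick end, 55 mm along x and 18 mm along z from ingot_c_mid; axes as there
- ingot_d_mid (a point): centre of a grey cast metal ingot loose on the bench, flat face down; all four alike: 110 mm long, 36 mm wide, parallel upright sides, 0.6-0.8 kg; top slopes from 18 thick at one end to 30 at the other (0.109 rad, 24 mid-way). Point: mid length and width, 12 mm above the underside. x to the thick end, y across, z away from the underside. A 12 mm round stub sticks 5 mm out of the thick end
- ingot_d_thick (a point): same ingot as ingot_d_mid: middle of the top edge at the thick end, 55 mm along x and 18 mm along z from ingot_d_mid; axes as there
- pallet_top (a point): centre of the top face of the small fixed plywood pallet, 170 x 170 mm, top 20 mm above the bench; ingot_a lies on it. It stands left or right of the loose ingots, the prototype board on the other side
- rig: fixed prototype board, 200 (x) x 150 (y) mm dark base with circuit boards, display, gear motor and a 52 mm wheel, up to 62 mm high; origin at centre of underside. Bystander
- reel: loose bystander: reel of solder wire lying flat, 68 mm across, 40 mm high; origin at centre of underside
- battery: loose bystander: small block battery, 49 x 27 x 18 mm; origin at centre of underside
- phone: loose bystander: phone lying flat, 160 x 75 x 8 mm; origin at centre of underside
- flux: loose bystander: small flux bottle, 44 mm across, 105 mm high; origin at centre of underside
- meter: loose bystander: hand multimeter lying flat, 155 x 78 x 40 mm; origin at centre of underside
- driver: loose bystander: screwdriver lying along its x, 180 mm long, origin about its middle
Things that resemble listed ones, but are neither listed nor needed, are in the scene too. What is shaped like the part that bears ingot_d_mid but blue or green is not meant.

How it is judged:
By the outcome, as a careful person would: the job done as asked, in the order asked, and still so for the second after the job is handed in, with the robot touching nothing.
It also fails if it takes over 72 s, if anything falls off the work surface, if the arm or the gripper's body presses on something with over 40 N, if the wrist force passes 120 N, or if a joint passes its speed limit or range.

## Robot

A 7-joint arm with a two-finger parallel gripper is mounted at the origin on the work surface. World frame = base frame: x ahead of the robot, y to its left, z up, the work surface at z = 0. Lengths are in m, angles in rad, forces in N, time in s.
With the tool pointing down it reaches from about 0.4 to 0.85 m from the base axis. Payload 10.4 kg.
Tool frame: the origin (TCP) lies midway between the tips of the shut fingers; the grasp point (between the pads) lies 19 mm behind it; z points along the fingers, y is the line along which they close (so a half turn about z gives the same grasp; the last joint's range is limited). The gripper opens to 87 mm and grips with 3 to 60 N. Pads are 19 mm wide; open, the fingers measure 117 mm over their backs; the gripper's body (75 mm by 190 mm) begins 51 mm behind the grasp point.
Start: joints at [-1.292, 0.332, -0.065, 1.46, 0.022, 1.35, -0.088], TCP at [0.186, 0.597, 0.223] pointing down, gripper open.
Joint ranges: [-2.6, 2.6], [-0.5, 2.12], [-1.47, 1.34], [0.16, 2.42], [-1.27, 4.41], [0.06, 2.06], [-2.6, 2.6]. Speed limits (rad/s): [2.22, 2.22, 2.79, 2.79, 3.14, 3.14, 3.14].

## Interface

Orientations are given as a unit quaternion [x, y, z, w].
In Python, from bench import r gives the robot as it stands.
- The arm moves only by the tool arm_command, never from a script. Its arguments are lists of equal length, an entry for each row: "xyz": the shift along the world's x, y, z in m, a list of three; "rot": the turn, a rotation vector about the world's x, y, z in rad, a list of three. In form: {"xyz": [[tx, ty, tz], ...], "rot": [[ax, ay, az], ...]}. A call has 1 to 20 rows; each row is the pose to reach, as a shift and turn from the pose commanded when the call began; what a row does not reach only later rows make up. A row lasts 1/12 s, in which the tool goes at most 41.7 mm and 7.16 degrees, less where a joint would pass 70% of its speed; a pose out of reach is approached as far as the arm can. A call with a gripper value outside its range is refused whole. "grip" is the opening, from 0 (shut) to 1 (fully open), set as the call begins (left out, the last holds). The fingers move at their own pace and stop on an object; "squeeze" is the grip in N (left out, the last holds). Time passes only in rows, so rows that repeat a pose let the fingers close. It gives the time, the measured TCP pose, the force, the opening and the grip force at its end, in the units of the state.
- r.read_state(): the state, without advancing time (a new reading comes with each control period).
- r.camera(name): name is "scene" or "top"; returns the picture (480x640x3 uint8, red, green, blue); there is no depth.
- r.camera_model(name): a dict with "fx", "fy", "cx", "cy" (pixels), "T" (4x4, takes a point from camera to world coordinates). Camera axes: x right, y up, looking along -z (the intrinsics and any distortion apply to the point x, -y, -z); pixel columns grow to the right and rows downward; lengths in m; the calibration is good to about 2 mm. A picture is of the moment at which its call begins. camera_model takes no time and is no camera call.
- r.close_job(): hands the job in; it is judged then, once.
Trained networks look in the newest picture that a camera, given by its name, has taken for a name from the list of things; names that differ only in an ending like _2 or _b are one class to them, and where a whole thing is asked for, a point or a joint stands for the part that bears it (a point fixed in the world has none). Each returns a list of dicts, best first, with "conf" (0 to 1); they miss things now and then, are a little off and sometimes report something else, mostly with a low value. They report only what shows in the picture. A call takes as long as a camera call. They do not tell look-alikes from the thing itself.
- r.look_for(label, camera): "at" ([x, y, z] in m, in the coordinates of the camera as it stood for that picture, good to about 4 mm: the middle of the surface that is visible of it).
- r.spot_point(label, camera): "at" ([x, y, z] in m, in the coordinates of the camera as it stood for that picture, good to about 4 mm: a listed point, or the origin of a listed thing).
The state is a dict: "time": time; "joint_positions": joint angles; "joint_vel": joint speeds; "joint_torque": joint torques, N m; "ee_pos": TCP position; "eef_rot": TCP orientation; "ft_force": force on the tool from outside, world axes, zero at the start; "torque": the same for the moment, N m; "width": finger opening in m; "grip_force": force on a finger pad.
Only numpy, scipy, OpenCV 4.12 (cv2) and the standard library are available. Lean on these libraries where they do the work, as an engineer would, in place of code of your own. Each camera call takes 0.05 s, during which the arm holds its last target. There are 200 camera calls.

## Working session

There is one attempt and no reset: what is moved stays moved. The work goes in short steps, Python scripts to look and compute and a tool call to move; the robot and the scene stay as the last step left them, time stands still between calls to the robot, and variables do not carry over. Pictures are saved under pics/ and viewed, at most 10 in all, crops included, and the job is handed in when it is done.

Besides the shell and the picture viewer there is one more tool, called after "Request:" as name(argument=value, ...), one argument or row to a line, values as JSON. arm_command: Moves the arm, as the interface text tells. Its arguments: {"type":"object","properties":{"xyz":{"type":"array"},"rot":{"type":"array"},"grip":{"type":"number"},"squeeze":{"type":"number"}},"required":["xyz","rot"]}

```bash
mkdir -p pics; ls; cat > h.py <<'E'
from bench import r
import numpy as np, cv2
def pic(cam,f):
    im=r.camera(cam); cv2.imwrite('pics/'+f,cv2.cvtColor(im,cv2.COLOR_RGB2BGR)); return im
def w(cam,p):
    T=np.array(r.camera_model(cam)['T']); return (T@np.r_[p,1])[:3]
def px(cam,P):
    m=r.camera_model(cam);T=np.array(m['T']); c=np.linalg.inv(T)@np.r_[P,1]
    return np.array([m['fx']*c[0]/-c[2]+m['cx'],m['fy']*-c[1]/-c[2]+m['cy']])
E
python3 - <<'E'
from h import *
np.set_printoptions(precision=4,suppress=True)
for c in ['top','scene']:
    pic(c,c+'0.png'); m=r.camera_model(c); print({k:np.array(v) for k,v in m.items()})
    for l in ['ingot_a_mid','ingot_a_thick','pallet_top','rig','reel','battery','phone','flux','meter','driver']:
        for d in r.spot_point(l,c): 
            P=w(c,d['at']); print(c,l,round(d['conf'],2),P,px(c,P).round())
s=r.read_state(); print({k:np.round(v,4) for k,v in s.items()})
E
```

```text
pics
{'fx': array(484.1582), 'fy': array(484.1582), 'cx': array(315.6295), 'cy': array(240.4154), 'T': array([[ 0.1033,  0.9706, -0.2173,  0.2406],
       [-0.9946,  0.1013, -0.0203, -0.022 ],
       [ 0.0023,  0.2182,  0.9759,  1.3121],
       [ 0.    ,  0.    ,  0.    ,  1.    ]])}
top ingot_a_mid 0.77 [0.5161 0.2877 0.0338] [211. 233.]
top ingot_a_thick 0.83 [0.499  0.3413 0.0502] [189. 236.]
top pallet_top 0.97 [0.5115 0.2965 0.0202] [209. 236.]
top pallet_top 0.72 [0.4966 0.3408 0.0496] [190. 237.]
top pallet_top 0.66 [ 0.6807 -0.1228  0.0286] [367. 191.]
top rig 0.55 [ 0.5167 -0.2983  0.0005] [425. 257.]
top reel 0.58 [ 0.7491  0.1099 -0.0002] [287. 164.]
top reel 0.35 [0.5472 0.03   0.013 ] [307. 233.]
top reel 0.28 [ 0.5255 -0.0918  0.0328] [351. 244.]
top battery 0.67 [ 0.4346  0.1229 -0.0008] [269. 271.]
top battery 0.39 [0.5147 0.2884 0.0365] [211. 233.]
top battery 0.21 [ 0.6341 -0.0969  0.0139] [356. 208.]
top phone 0.7 [ 0.7866 -0.0687  0.0004] [350. 158.]
top flux 0.72 [ 0.7739  0.2273 -0.0006] [248. 152.]
top flux 0.44 [ 0.4468  0.5253 -0.0015] [125. 252.]
top meter 0
[... 948 characters left out ...]
26 [0.4977 0.3453 0.0522] [430. 359.]
scene meter 0.91 [ 0.4695 -0.554  -0.0009] [245. 133.]
scene driver 0.81 [ 0.446   0.529  -0.0036] [508. 434.]
{'time': np.float64(1.1), 'joint_positions': array([-1.2916,  0.3322, -0.0647,  1.4601,  0.0216,  1.3499, -0.0885]), 'joint_vel': array([ 0.0006, -0.0004,  0.0011,  0.0001,  0.0015, -0.0002,  0.0002]), 'joint_torque': array([  0.0009, -62.3027,   0.0249, -39.0124,  -0.0611,   0.0312,
         0.    ]), 'ee_pos': array([0.1858, 0.5968, 0.2226]), 'eef_rot': array([0.1504, 0.9886, 0.    , 0.    ]), 'ft_force': array([ 1.0563, -0.1402,  0.28  ]), 'torque': array([-0.0093,  0.0183,  0.0048]), 'grip_force': np.float64(0.0), 'width': np.float64(0.087)}
```

View pics/top0.png

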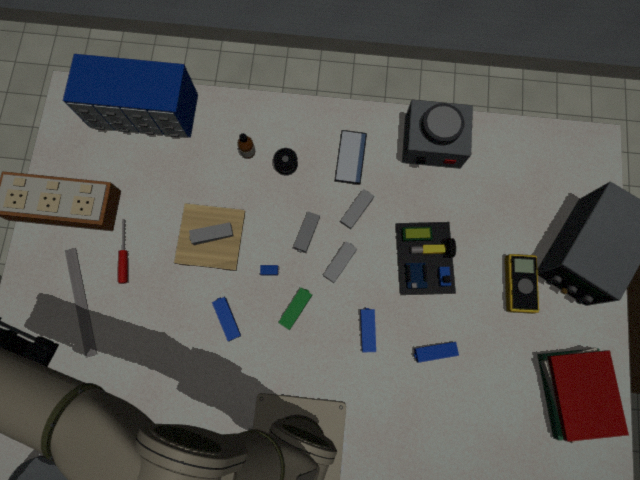

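View pics/scene0.png

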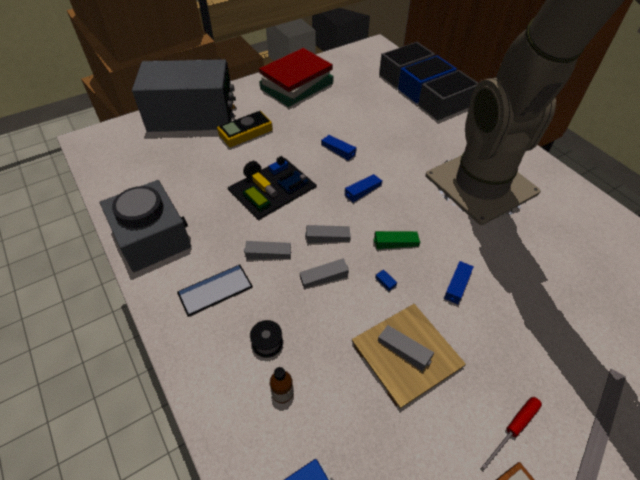

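```bash
python3 - <<'E'
from h import *
np.set_printoptions(precision=4,suppress=True)
for c in ['top','scene']:
    for l in ['ingot_b_mid','ingot_b_thick','ingot_c_mid','ingot_c_thick','ingot_d_mid','ingot_d_thick']:
        for d in r.spot_point(l,c): 
            P=w(c,d['at']); print(c,l,round(d['conf'],2),P,px(c,P).round())
E
```

```text
top ingot_b_mid 0.67 [ 0.636  -0.0983  0.0148] [356. 207.]
top ingot_b_mid 0.53 [ 0.5233 -0.0938  0.0299] [352. 245.]
top ingot_b_mid 0.46 [ 0.437   0.124  -0.0003] [269. 270.]
top ingot_b_mid 0.43 [0.5099 0.293  0.0206] [210. 236.]
top ingot_b_mid 0.32 [0.4947 0.3384 0.0511] [190. 237.]
top ingot_b_thick 0.9 [ 0.6811 -0.1263  0.0255] [368. 192.]
top ingot_c_mid 0.59 [0.5522 0.033  0.0131] [306. 232.]
top ingot_c_thick 0.61 [0.497  0.0472 0.0298] [299. 249.]
top ingot_d_mid 0.87 [ 0.301  -0.1572  0.0089] [368. 331.]
top ingot_d_mid 0.86 [ 0.4756 -0.0686  0.0164] [341. 262.]
top ingot_d_mid 0.84 [0.3406 0.0396 0.0123] [295. 308.]
top ingot_d_mid 0.66 [0.2959 0.2207 0.0128] [226. 318.]
top ingot_d_mid 0.63 [ 0.2644 -0.3347  0.0135] [434. 352.]
top ingot_d_thick 0.96 [ 0.2515 -0.2812  0.0279] [415. 355.]
top ingot_d_thick 0.89 [ 0.3544 -0.1491  0.0317] [367. 310.]
top ingot_d_thick 0.68 [0.3451 0.244  0.0284] [219. 298.]
top ingot_d_thick 0.61 [0.3907 0.0131 0.0309] [307. 290.]
top ingot_d_thick 0.6 [ 0.5216 -0.0911  0.0297] [351. 246.]
scene ingot_b_mid 0.79 [ 0.6305 -0.0971  0.0169] [268. 249.]
scene ingot_b_thick 0.61 [ 0.6799 -0.1179  0.0285] [245. 248.]
scene ingot_c_mid 0.97 [0.5549 0.0399 0.0138] [324. 275.]
scene ingot_c_thick 0.73 [0.5186 0.2915 0.0306] [403. 348.]
scene ingot_c_thick 0.57 [0.4981 0.0497 0.0314] [346. 263.]
scene ingot_c_thick 0.31 [ 0.7466  0.1157 -0.0052] [268. 343.]
scene ingot_d_mid 0.84 [ 0.476  -0.0634  0.0092] [328. 234.]
scene ingot_d_mid 0.82 [0.3391 0.0488 0.0135] [398. 240.]
scene ingot_d_mid 0.7 [ 0.2668 -0.3349  0.0125] [338. 146.]
scene ingot_d_mid 0.65 [ 0.3012 -0.157   0.0095] [363. 187.]
scene ingot_d_thick 0.72 [ 0.5234 -0.0904  0.0318] [307. 229.]
scene ingot_d_thick 0.62 [ 0.3569 -0.1475  0.0297] [348. 191.]
scene ingot_d_thick 0.6 [ 0.2499 -0.2848  0.0288] [352. 150.]
scene ingot_d_thick 0.54 [ 0.6301 -0.0935  0.0168] [269. 250.]
```

The picture shows a on the pallet at (211,233) and grey loose ingots at (306,232), (356,208) and (341,262). Blue (226,318), (368,331), (434,352) and green (295,308) are decoys. The grey ones fit the description, so I confirm thick ends and stubs in a crop and refine poses by outline.

```bash
cat >> h.py <<'E'
from scipy.optimize import minimize
def body(z0,x,y,th):
    # hull points of wedge; z0 underside height
    c,s=np.cos(th),np.sin(th); P=[]
    for u,h in((-.055,.018),(.055,.030)):
        for v in(-.018,.018):
            for k in(0,h): P.append([x+c*u-s*v,y+s*u+c*v,z0+k])
    return np.array(P)
def mask(im):
    hsv=cv2.cvtColor(im,cv2.COLOR_RGB2HSV); return hsv
S=8
def render(cam,P,box):
    x0,y0,x1,y1=box; q=np.array([px(cam,p) for p in P]); q=(q-[x0,y0]+.5)*S-.5
    m=np.zeros(((y1-y0)*S,(x1-x0)*S),np.uint8); cv2.fillConvexPoly(m,cv2.convexHull(np.round(q*16).astype(np.int32)),255,cv2.LINE_AA,4)
    return cv2.resize(m,(x1-x0,y1-y0),interpolation=cv2.INTER_AREA)/255.
def fit(ims,z0,g):
    # two-level model: pixel = bg + m*(fg-bg), least squares in gray; top-face/side shades absorbed by robust fit
    def cost(p,full=False):
        e=0
        for cam,im in ims.items():
            q=np.array([px(cam,v) for v in body(z0,*g)]); a=q.min(0).astype(int)-7; b=q.max(0).astype(int)+8
            I=im[a[1]:b[1],a[0]:b[0]].astype(float); m=render(cam,body(z0,*p),(a[0],a[1],b[0],b[1]))
            A=np.c_[m.ravel(),1-m.ravel()]; Y=I.reshape(-1,3)
            X=np.linalg.lstsq(A,Y,rcond=None)[0]; e+=np.minimum(((Y-A@X)**2).sum(1),3000).mean()
        return e
    best=minimize(cost,g,method='Nelder-Mead',options=dict(initial_simplex=np.array([g,np.add(g,[.005,0,0]),np.add(g,[0,.005,0]),np.add(g,[0,0,.08])]),xatol=1e-5,fatol=1e-2,maxiter=200))
    return best.x,best.fun
E
python3 - <<'E'
from h import *
np.set_printoptions(precision=4,suppress=True)
ims={c:cv2.cvtColor(cv2.imread(f'pics/{c}0.png'),cv2.COLOR_BGR2RGB) for c in('top','scene')}
t=cv2.resize(ims['top'][180:285,175:385],None,fx=3.8,fy=3.8,interpolation=cv2.INTER_CUBIC)[:,:800]
s=cv2.resize(ims['scene'][215:375,240:440],(250,200),interpolation=cv2.INTER_CUBIC)
s=cv2.resize(s,(250,200)); s=np.pad(s,((0,0),(0,t.shape[1]-250),(0,0)))
cv2.imwrite('pics/crop.png',cv2.cvtColor(np.vstack([t,s])[:600],cv2.COLOR_RGB2BGR))
G={'a':(.02,.517,.289,np.arctan2(.343-.2887,.4985-.517)),'b':(0,.633,-.0977,np.arctan2(-.025,.047)),'c':(0,.5535,.037,np.arctan2(.012,-.056)),'d':(0,.476,-.066,np.arctan2(-.025,.047))}
for k,(z,*g) in G.items():
    print(k,np.array(g),'both',*fit(ims,z,g),'top',*fit({'top':ims['top']},z,g),'scene',*fit({'scene':ims['scene']},z,g))
E
```

```text
Traceback (most recent call last):
  File "h.py", line 35, in fit
    best=minimize(cost,g,method='Nelder-Mead',options=dict(initial_simplex=np.array([g,np.add(g,[.005,0,0]),np.add(g,[0,.005,0]),np.add(g,[0,0,.08])]),xatol=1e-5,fatol=1e-2,maxiter=200))
  File "h.py", line 30, in cost
    q=np.array([px(cam,v) for v in body(z0,*g)]); a=q.min(0).astype(int)-7; b=q.max(0).astype(int)+8
                ~~^^^^^^^
  File "h.py", line 8, in px
    m=r.camera_model(cam);T=np.array(m['T']); c=np.linalg.inv(T)@np.r_[P,1]
ValueError: time passes only in moves, steps and waits
```

View pics/crop.png

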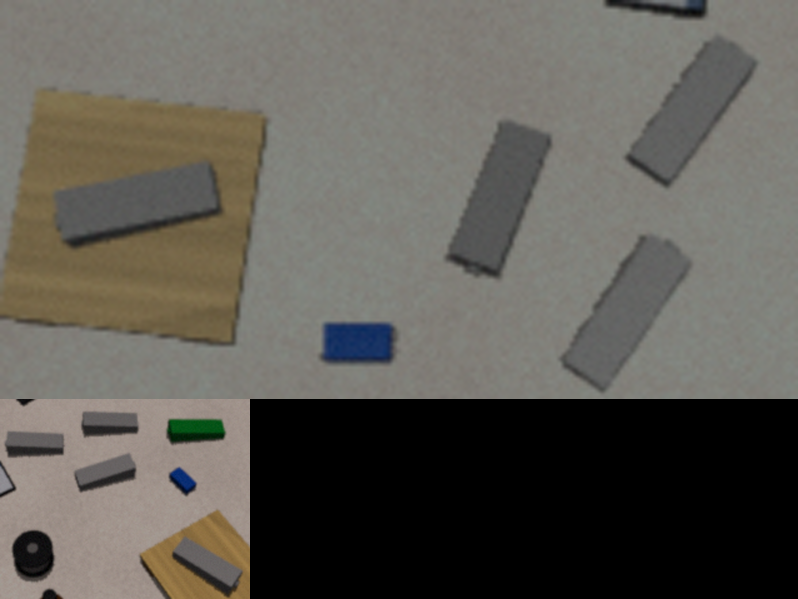

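The crop shows the four grey ingots. c's stub is at the lower end (crop 477,270) and a's thick end is at the left (in scene, the lower right end). b's and d's thick ends are at the upper right. These agree with the networks. I'll cache the calibration and fit.

```bash
sed -i "s/^def pic/_C={}\ndef cm(c):\n    if c not in _C: _C[c]=r.camera_model(c)\n    return _C[c]\ndef pic/; s/m=r.camera_model(cam);T/m=cm(cam);T/; s/r.camera_model(cam)\['T'\]/cm(cam)['T']/" h.py
cat > f.py <<'E'
from h import *
np.set_printoptions(precision=4,suppress=True)
ims={c:cv2.cvtColor(cv2.imread(f'pics/{c}0.png'),cv2.COLOR_BGR2RGB) for c in('top','scene')}
G={'a':(.02,.517,.289,np.arctan2(.343-.2887,.4985-.517)),'b':(0,.633,-.0977,np.arctan2(-.025,.047)),'c':(0,.5535,.037,np.arctan2(.012,-.056)),'d':(0,.476,-.066,np.arctan2(-.025,.047))}
for k,(z,*g) in G.items():
    print(k,np.array(g),'both',*fit(ims,z,g),'top',*fit({'top':ims['top']},z,g),'scene',*fit({'scene':ims['scene']},z,g))
E
python3 f.py
```

```text
a [0.517  0.289  1.8992] both [0.5147 0.2887 1.9017] 966.4448216866319 top [0.5157 0.2882 1.9123] 209.95550247896048 scene [0.512  0.2898 1.8565] 741.1735693399479
b [ 0.633  -0.0977 -0.4889] both [ 0.632  -0.0954 -0.5499] 1077.5018058837002 top [ 0.6305 -0.0989 -0.5367] 224.0608287920385 scene [ 0.6326 -0.093  -0.5086] 783.8388783705884
c [0.5535 0.037  2.9305] both [0.552  0.034  2.8581] 709.1229504872813 top [0.5516 0.033  2.8848] 111.67509981988373 scene [0.5543 0.0387 2.8739] 542.7806092417817
d [ 0.476  -0.066  -0.4889] both [ 0.4789 -0.0613 -0.4701] 879.7856548696311 top [ 0.4762 -0.0651 -0.5107] 94.14306412885033 scene [ 0.4786 -0.0607 -0.4716] 751.4895655936216
```

```bash
cat >> h.py <<'E'
FC=[(1,3,7,5),(0,2,3,1),(4,6,7,5),(0,4,5,1),(2,6,7,3)]
def faces(cam,P,box):
    x0,y0,x1,y1=box; q=(np.array([px(cam,p) for p in P])-[x0,y0]+.5)*S-.5; C=np.array(cm(cam)['T'])[:3,3]; out=[]
    cen=P.mean(0)
    for f in FC:
        n=np.cross(P[f[1]]-P[f[0]],P[f[2]]-P[f[0]]); n/=np.linalg.norm(n); n*=np.sign(n@(P[f[0]]-cen))
        if n@(C-P[f[0]])<=.05: continue
        m=np.zeros(((y1-y0)*S,(x1-x0)*S),np.uint8); cv2.fillConvexPoly(m,np.round(q[list(f)]*16).astype(np.int32),255,cv2.LINE_8,4)
        out.append(cv2.resize(m,(x1-x0,y1-y0),interpolation=cv2.INTER_AREA).ravel()/255.)
    return out
def fit(ims,z0,g,mg=5):
    g=list(g); box={}
    for cam in ims:
        q=np.array([px(cam,v) for v in body(z0,*g)]); a=q.min(0).astype(int)-mg; b=q.max(0).astype(int)+mg+1; box[cam]=(*a,*b)
    def cost(p):
        e=0
        for cam,im in ims.items():
            x0,y0,x1,y1=box[cam]; Y=im[y0:y1,x0:x1].astype(float).reshape(-1,3)
            F=faces(cam,body(z0,*p),box[cam]); A=np.c_[np.array(F).T,np.clip(1-sum(F),0,1)]
            X=np.linalg.lstsq(A,Y,rcond=None)[0]; R=((Y-A@X)**2).sum(1)
            e+=(1500*R/(R+1500)).mean()
        return e
    best=None
    for d in (.004,-.003):
        g0=g if best is None else best.x
        b=minimize(cost,g0,method='Nelder-Mead',options=dict(initial_simplex=np.array([g0,np.add(g0,[d,0,0]),np.add(g0,[0,d,0]),np.add(g0,[0,0,d*15])]),xatol=1e-5,fatol=1e-2,maxiter=150))
        if best is None or b.fun<best.fun: best=b
    return best.x,best.fun
E
python3 f.py
```

```text
a [0.517  0.289  1.8992] both [0.5162 0.2907 1.9091] 217.1798765419897 top [0.5165 0.2891 1.9095] 33.90407352418249 scene [0.5162 0.2917 1.9103] 172.16976840210341
b [ 0.633  -0.0977 -0.4889] both [ 0.6323 -0.0967 -0.5396] 255.44237619976946 top [ 0.6319 -0.099  -0.5332] 83.04830087595134 scene [ 0.6312 -0.0959 -0.5448] 139.89928189659332
c [0.5535 0.037  2.9305] both [0.5527 0.0351 2.8828] 171.17976954627358 top [0.5525 0.0335 2.884 ] 52.34827035838696 scene [0.5528 0.0356 2.8875] 101.32541246412046
d [ 0.476  -0.066  -0.4889] both [ 0.478  -0.063  -0.5062] 211.32011116504844 top [ 0.4772 -0.0654 -0.5063] 51.95232917441845 scene [ 0.4779 -0.0629 -0.5104] 150.25729601633634
```

Poses are consistent, with the cameras differing by about 2 mm, so I use the mean of both. Heights and headings fit. Plan: b goes on a (turn −0.69), c crosswise (+0.6), d last (+0.85). I grip each near its centre of mass, 4.6 mm toward the thick end.

Request:
arm_command(
  xyz=[
    [0.02, -0.03, 0],
    [0.04, -0.06, 0],
    [0.06, -0.09, 0],
    [0.08, -0.12, 0],
    [0.45, -0.696, -0.1],
    [0.45, -0.696, -0.1],
    [0.45, -0.696, -0.1],
    [0.45, -0.696, -0.1],
    [0.45, -0.696, -0.1],
    [0.45, -0.696, -0.1],
    [0.45, -0.696, -0.1],
    [0.45, -0.696, -0.1],
    [0.45, -0.696, -0.1],
    [0.45, -0.696, -0.1],
    [0.45, -0.696, -0.1],
    [0.45, -0.696, -0.1],
    [0.45, -0.696, -0.1],
    [0.45, -0.696, -0.1],
    [0.45, -0.696, -0.1],
    [0.45, -0.696, -0.1],
  ],
  rot=[
    [0, 0, 0],
    [0, 0, 0],
    [0, 0, 0],
    [0, 0, 0],
    [0, 0, -0.237],
    [0, 0, -0.237],
    [0, 0, -0.237],
    [0, 0, -0.237],
    [0, 0, -0.237],
    [0, 0, -0.237],
    [0, 0, -0.237],
    [0, 0, -0.237],
    [0, 0, -0.237],
    [0, 0, -0.237],
    [0, 0, -0.237],
    [0, 0, -0.237],
    [0, 0, -0.237],
    [0, 0, -0.237],
    [0, 0, -0.237],
    [0, 0, -0.237],
  ],
  grip=0.8,
)

```text
time: 3.37
ee_pos: [0.6232, -0.0798, 0.126]
eef_rot: [0.266, 0.964, 0.0, 0.0]
ft_force: [0.8, 0.8, 0.7]
width: 0.0698
grip_force: 0.0
```

```bash
cat > p.py <<'E'
# p.py tx ty tz yaw [ax ay tilt rotvec]: remaining shift and turn to the target TCP pose
import sys
from bench import r
import numpy as np
from scipy.spatial.transform import Rotation as R
np.set_printoptions(precision=4,suppress=True)
v=[float(x) for x in sys.argv[1:]]; s=r.read_state(); p=np.array(s['ee_pos']); q=R.from_quat(s['eef_rot'])
if len(v)>=4:
    y=v[3]; M=np.array([[-np.sin(y),np.cos(y),0],[np.cos(y),np.sin(y),0],[0,0,-1]])
    M=np.c_[np.cross([np.cos(y),np.sin(y),0],[0,0,-1]),[np.cos(y),np.sin(y),0],[0,0,-1]]
    t=R.from_matrix(M)
    if len(v)>4: t=R.from_rotvec([v[4],v[5],0])*t
    print('shift',np.array(v[:3])-p,'rot',(t*q.inv()).as_rotvec())
print('t',s['time'],'p',p,'F',np.array(s['ft_force']),'w',s['width'],'g',s['grip_force'],'j',np.array(s['joint_positions']))
E
python3 p.py .636 -.0996 .005 1.032
```

```text
shift [ 0.0128 -0.0198 -0.121 ] rot [-0.0003  0.0005 -0.0007]
t 3.3667 p [ 0.6232 -0.0798  0.126 ] F [0.8021 0.7944 0.7338] w 0.0697830279987031 g 0.0 j [-0.3357  0.4362  0.5076  1.5952 -0.2254  1.1684  1.2534]
```

Request:
arm_command(
  xyz=[
    [0.013, -0.02, -0.03],
    [0.013, -0.02, -0.05],
    [0.013, -0.02, -0.05],
    [0.013, -0.02, -0.05],
  ],
  rot=[
    [0, 0, 0],
    [0, 0, 0],
    [0, 0, 0],
    [0, 0, 0],
  ],
)

```text
time: 3.7
ee_pos: [0.6346, -0.0977, 0.0755]
eef_rot: [0.266, 0.964, -0.0, -0.001]
ft_force: [-0.3, 0.4, 0.2]
width: 0.0692
grip_force: 0.0
```

```bash
python3 p.py .636 -.0996 .005 1.032
```

```text
shift [ 0.0014 -0.0019 -0.0705] rot [-0.0004 -0.0024 -0.0001]
t 3.7 p [ 0.6346 -0.0977  0.0755] F [-0.3198  0.4454  0.1997] w 0.06918352041901762 g 0.0 j [-0.2872  0.52    0.4912  1.5967 -0.267   1.0947  1.3048]
```

Request:
arm_command(
  xyz=[
    [0.0005, -0.001, -0.03],
    [0.0005, -0.001, -0.05],
    [0.0005, -0.001, -0.06],
    [0.0005, -0.001, -0.067],
    [0.0005, -0.001, -0.07],
    [0.0005, -0.001, -0.07],
    [0.0005, -0.001, -0.07],
  ],
  rot=[
    [0, 0, 0],
    [0, 0, 0],
    [0, 0, 0],
    [0, 0, 0],
    [0, 0, 0],
    [0, 0, 0],
    [0, 0, 0],
  ],
)

```text
time: 4.28
ee_pos: [0.6366, -0.0991, 0.0076]
eef_rot: [0.266, 0.964, 0.0, 0.001]
ft_force: [-0.1, 0.4, -0.4]
width: 0.0699
grip_force: 0.0
```

Request:
arm_command(
  xyz=[
    [0, 0, 0],
    [0, 0, 0],
    [0, 0, 0],
    [0, 0, 0],
    [0, 0, 0],
    [0, 0, 0],
  ],
  rot=[
    [0, 0, 0],
    [0, 0, 0],
    [0, 0, 0],
    [0, 0, 0],
    [0, 0, 0],
    [0, 0, 0],
  ],
  grip=0,
  squeeze=50,
)

```text
time: 4.78
ee_pos: [0.6356, -0.0996, 0.0063]
eef_rot: [0.266, 0.964, -0.0, -0.0]
ft_force: [-3.6, -5.6, 4.5]
width: 0.0376
grip_force: 3.3
```

```bash
python3 p.py .636 -.0996 .005 1.032
```

```text
shift [ 0.0004 -0.     -0.0013] rot [ 0.0003 -0.0003  0.0001]
t 4.7833 p [ 0.6356 -0.0996  0.0063] F [-3.5753 -5.5834  4.4544] w 0.03757274839455315 g 3.250655271112919 j [-0.2616  0.6043  0.4606  1.6361 -0.3097  0.9747  1.3358]
```

Request:
arm_command(
  xyz=[
    [0, 0, 0],
    [0, 0, 0],
    [0, 0, 0],
    [0, 0, 0],
  ],
  rot=[
    [0, 0, 0],
    [0, 0, 0],
    [0, 0, 0],
    [0, 0, 0],
  ],
)

```text
time: 5.12
ee_pos: [0.6355, -0.0999, 0.0063]
eef_rot: [0.266, 0.964, -0.0, -0.0]
ft_force: [-2.8, -4.2, 2.8]
width: 0.0356
grip_force: 49.9
```

```bash
python3 p.py .636 -.0996 .005 1.032
```

```text
shift [ 0.0005  0.0003 -0.0013] rot [ 0.0006 -0.0003  0.0005]
t 5.1167 p [ 0.6355 -0.0999  0.0063] F [-2.804  -4.2409  2.7786] w 0.03560650538808204 g 49.94289010763168 j [-0.2614  0.6042  0.4609  1.6361 -0.3096  0.9748  1.3358]
```

Request:
arm_command(
  xyz=[
    [0, 0, 0.005],
    [0, 0, 0.015],
    [0, 0, 0.03],
    [0, 0, 0.05],
    [0, 0.01, 0.075],
    [-0.01, 0.03, 0.1],
    [-0.02, 0.06, 0.11],
    [-0.03, 0.09, 0.11],
    [-0.04, 0.12, 0.11],
    [-0.05, 0.15, 0.11],
    [-0.06, 0.18, 0.11],
    [-0.07, 0.21, 0.11],
    [-0.078, 0.24, 0.11],
    [-0.086, 0.27, 0.11],
    [-0.094, 0.3, 0.11],
    [-0.1, 0.325, 0.11],
    [-0.106, 0.35, 0.11],
    [-0.112, 0.37, 0.11],
    [-0.116, 0.382, 0.11],
    [-0.118, 0.387, 0.11],
  ],
  rot=[
    [0, 0, 0],
    [0, 0, 0],
    [0, 0, 0],
    [0, 0, 0],
    [0, 0, 0],
    [0, 0, -0.04],
    [0, 0, -0.09],
    [0, 0, -0.14],
    [0, 0, -0.19],
    [0, 0, -0.24],
    [0, 0, -0.29],
    [0, 0, -0.34],
    [0, 0, -0.39],
    [0, 0, -0.44],
    [0, 0, -0.49],
    [0, 0, -0.54],
    [0, 0, -0.59],
    [0, 0, -0.64],
    [0, 0, -0.67],
    [0, 0, -0.69],
  ],
)

```text
time: 6.78
ee_pos: [0.5159, 0.2914, 0.1163]
eef_rot: [0.575, 0.818, 0.0, -0.001]
ft_force: [-0.4, -0.2, -7.4]
width: 0.0358
grip_force: 49.9
```

```bash
python3 p.py .5176 .2869 .0799 .339 .1028 .0362
```

```text
shift [ 0.0017 -0.0045 -0.0364] rot [ 0.1013  0.0353 -0.0054]
t 6.7833 p [0.5159 0.2914 0.1163] F [-0.3812 -0.2045 -7.373 ] w 0.035763641531310494 g 49.938214123249054 j [-0.9878  0.3642  0.4886  1.703  -0.1887  1.1212 -0.0995]
```

Request:
arm_command(
  xyz=[
    [0, 0, -0.01],
    [0, 0, -0.02],
    [0, 0, -0.03],
    [0, 0, -0.036],
    [0, 0, -0.036],
    [0, 0, -0.036],
    [0, 0, -0.036],
  ],
  rot=[
    [0.03, 0.01, 0],
    [0.06, 0.02, 0],
    [0.09, 0.03, 0],
    [0.1013, 0.0353, 0],
    [0.1013, 0.0353, 0],
    [0.1013, 0.0353, 0],
    [0.1013, 0.0353, 0],
  ],
)

```text
time: 7.37
ee_pos: [0.5179, 0.2885, 0.0809]
eef_rot: [0.575, 0.816, 0.031, -0.043]
ft_force: [0.2, 0.3, -6.2]
width: 0.0359
grip_force: 49.9
```

```bash
python3 p.py .5176 .2869 .0559 .339 .1028 .0362
```

```text
shift [-0.0003 -0.0016 -0.025 ] rot [ 0.0013  0.0019 -0.0037]
t 7.3667 p [0.5179 0.2885 0.0809] F [ 0.2203  0.3138 -6.1833] w 0.03587502724436397 g 49.93859142065048 j [-0.8955  0.3926  0.4561  1.7488 -0.32    1.0442  0.0345]
```

Request:
arm_command(
  xyz=[
    [0, -0.001, -0.008],
    [0, -0.001, -0.016],
    [0, -0.0015, -0.022],
    [0, -0.0015, -0.025],
    [0, -0.0015, -0.025],
    [0, -0.0015, -0.025],
    [0, -0.0015, -0.025],
  ],
  rot=[
    [0, 0, -0.002],
    [0, 0, -0.003],
    [0.001, 0.001, -0.003],
    [0.001, 0.001, -0.003],
    [0.001, 0.001, -0.003],
    [0.001, 0.001, -0.003],
    [0.001, 0.001, -0.003],
  ],
)

```text
time: 7.95
ee_pos: [0.518, 0.2863, 0.0554]
eef_rot: [0.577, 0.815, 0.032, -0.044]
ft_force: [-0.3, 0.5, -7.7]
width: 0.0354
grip_force: 49.9
```

```bash
python3 p.py .5176 .2869 .0499 .339 .1028 .0362; python3 -c "
from h import *
pic('top','t1.png');pic('scene','s1.png')
a=cv2.imread('pics/t1.png')[190:280,165:255];b=cv2.imread('pics/s1.png')[300:410,345:475]
cv2.imwrite('pics/c1.png',np.hstack([cv2.resize(a,(400,400),interpolation=2),cv2.resize(b,(400,400),interpolation=2)]))"
```

```text
shift [-0.0004  0.0006 -0.0055] rot [0.0002 0.0006 0.0001]
t 7.95 p [0.518  0.2863 0.0554] F [-0.3273  0.4527 -7.7499] w 0.03538312258958849 g 49.93847697973251 j [-0.8827  0.4236  0.4467  1.769  -0.3423  0.9985  0.055 ]
```

View pics/c1.png

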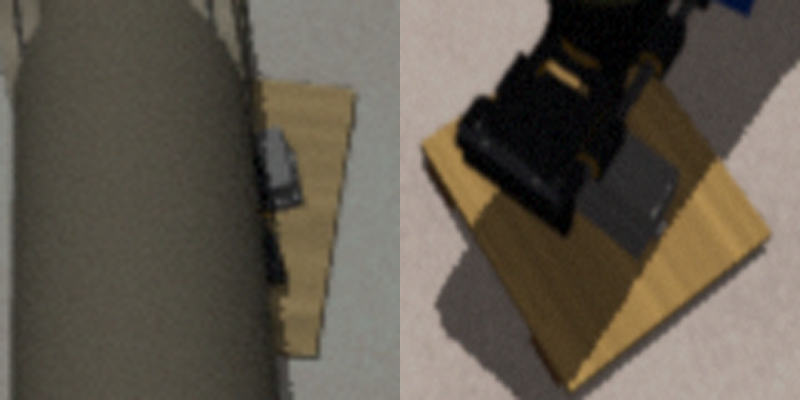

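The arm hides most of it, but the held ingot's visible end lines up over a's end at (285,165) in the left half. I lower slowly.

Request:
arm_command(
  xyz=[
    [0, 0, -0.0015],
    [0, 0, -0.003],
    [0, 0, -0.004],
    [0, 0, -0.0045],
    [0, 0, -0.005],
    [0, 0, -0.005],
  ],
  rot=[
    [0, 0, 0],
    [0, 0, 0],
    [0, 0, 0],
    [0, 0, 0],
    [0, 0, 0],
    [0, 0, 0],
  ],
)

```text
time: 8.55
ee_pos: [0.5177, 0.2862, 0.0501]
eef_rot: [0.577, 0.815, 0.031, -0.044]
ft_force: [0.5, -0.1, -7.1]
width: 0.0355
grip_force: 49.9
```

Request:
arm_command(
  xyz=[
    [0, 0, -0.0004],
    [0, 0, -0.0008],
    [0, 0, -0.0012],
    [0, 0, -0.0012],
  ],
  rot=[
    [0, 0, 0],
    [0, 0, 0],
    [0, 0, 0],
    [0, 0, 0],
  ],
)

```text
time: 8.88
ee_pos: [0.5179, 0.2863, 0.0498]
eef_rot: [0.577, 0.815, 0.032, -0.044]
ft_force: [-3.9, -2.8, 3.8]
width: 0.0355
grip_force: 49.9
```

Request:
arm_command(
  xyz=[
    [0, 0, 0.0003],
    [0, 0, 0.0003],
    [0, 0, 0.0003],
    [0, 0, 0.0003],
    [0, 0, 0.0003],
    [0, 0, 0.0003],
  ],
  rot=[
    [0, 0, 0],
    [0, 0, 0],
    [0, 0, 0],
    [0, 0, 0],
    [0, 0, 0],
    [0, 0, 0],
  ],
  grip=0.8,
)

```text
time: 9.38
ee_pos: [0.5179, 0.2864, 0.0494]
eef_rot: [0.577, 0.815, 0.032, -0.044]
ft_force: [0.0, 1.1, -0.4]
width: 0.0656
grip_force: 0.0
```

```bash
python3 p.py .5526 .0346 .12 1.314
```

```text
shift [ 0.0347 -0.2518  0.0706] rot [-0.077  -0.0828  0.974 ]
t 9.3833 p [0.5179 0.2864 0.0494] F [ 0.0318  1.1433 -0.4145] w 0.06560398191350646 g 0.0 j [-0.8802  0.4314  0.4438  1.773  -0.3473  0.9876  0.0597]
```

Request:
arm_command(
  xyz=[
    [0, 0, 0.01],
    [0.002, -0.003, 0.03],
    [0.003, -0.006, 0.06],
    [0.005, -0.01, 0.08],
    [0.007, -0.04, 0.08],
    [0.01, -0.07, 0.08],
    [0.015, -0.1, 0.08],
    [0.02, -0.13, 0.08],
    [0.022, -0.16, 0.08],
    [0.025, -0.19, 0.08],
    [0.027, -0.215, 0.08],
    [0.03, -0.235, 0.08],
    [0.03, -0.247, 0.08],
    [0.03, -0.251, 0.08],
    [0.03, -0.251, 0.08],
    [0.03, -0.251, 0.08],
  ],
  rot=[
    [0, 0, 0],
    [0, 0, 0],
    [0, 0, 0],
    [-0.01, -0.01, 0.09],
    [-0.015, -0.016, 0.19],
    [-0.023, -0.025, 0.29],
    [-0.031, -0.033, 0.39],
    [-0.039, -0.042, 0.49],
    [-0.047, -0.05, 0.59],
    [-0.055, -0.058, 0.69],
    [-0.062, -0.067, 0.79],
    [-0.07, -0.075, 0.88],
    [-0.077, -0.083, 0.974],
    [-0.077, -0.083, 0.974],
    [-0.077, -0.083, 0.974],
    [-0.077, -0.083, 0.974],
  ],
)

```text
time: 10.72
ee_pos: [0.5479, 0.0361, 0.1297]
eef_rot: [0.129, 0.992, 0.0, 0.0]
ft_force: [-0.6, 0.2, -0.9]
width: 0.0696
grip_force: 0.0
```

```bash
python3 p.py .5482 .0358 .005 1.314; python3 -c "
from h import *
pic('top','t2.png');pic('scene','s2.png')
a=cv2.imread('pics/t2.png')[190:280,165:255];b=cv2.imread('pics/s2.png')[300:410,345:475]
cv2.imwrite('pics/c2.png',np.hstack([cv2.resize(a,(400,400),interpolation=2),cv2.resize(b,(400,400),interpolation=2)]))"
```

```text
shift [ 0.0003 -0.0003 -0.1247] rot [-0.0005  0.0003  0.0028]
t 10.7167 p [0.5479 0.0361 0.1297] F [-0.5524  0.2466 -0.9044] w 0.06958695162309712 g 0.0 j [-0.5577  0.2484  0.4711  1.8038 -0.1249  1.1183  1.267 ]
```

View pics/c2.png

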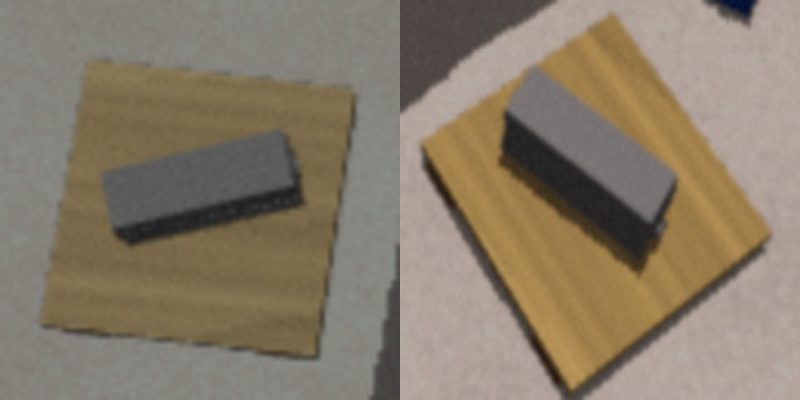

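The picture shows b lying squarely on a: top level, ends flush, pallet clear. I fetch c and measure the stack's centre from the same pictures.

Request:
arm_command(
  xyz=[
    [0, 0, -0.03],
    [0, 0, -0.065],
    [0, 0, -0.095],
    [0, 0, -0.11],
    [0, 0, -0.118],
    [0, 0, -0.123],
    [0, 0, -0.1245],
    [0, 0, -0.1245],
    [0, 0, -0.1245],
  ],
  rot=[
    [0, 0, 0.002],
    [0, 0, 0.002],
    [0, 0, 0.002],
    [0, 0, 0.002],
    [0, 0, 0.002],
    [0, 0, 0.002],
    [0, 0, 0.002],
    [0, 0, 0.002],
    [0, 0, 0.002],
  ],
)

```text
time: 11.57
ee_pos: [0.5486, 0.0355, 0.0059]
eef_rot: [0.127, 0.992, 0.0, 0.001]
ft_force: [0.4, -0.4, 0.2]
width: 0.0695
grip_force: 0.0
```

Request:
arm_command(
  xyz=[
    [0, 0, 0],
    [0, 0, 0],
    [0, 0, 0],
    [0, 0, 0],
    [0, 0, 0],
    [0, 0, 0],
    [0, 0, 0],
    [0, 0, 0],
    [0, 0, 0],
    [0, 0, 0],
  ],
  rot=[
    [0, 0, 0],
    [0, 0, 0],
    [0, 0, 0],
    [0, 0, 0],
    [0, 0, 0],
    [0, 0, 0],
    [0, 0, 0],
    [0, 0, 0],
    [0, 0, 0],
    [0, 0, 0],
  ],
  grip=0,
)

```text
time: 12.4
ee_pos: [0.5477, 0.0351, 0.0048]
eef_rot: [0.127, 0.992, -0.0, 0.0]
ft_force: [-1.4, -0.6, 2.0]
width: 0.0358
grip_force: 50.0
```

```bash
python3 p.py .5482 .0358 .005 1.314; cat > st.py <<'E'
import h,sys
from h import *
n,z0,H,*g=sys.argv[1:]; z0=float(z0);H=float(H);g=[float(v) for v in g]
def box(z,x,y,th):
    c,s=np.cos(th),np.sin(th); return np.array([[x+c*u-s*v,y+s*u+c*v,z+k] for u in(-.055,.055) for v in(-.018,.018) for k in(0,H)])
h.body=box
ims={c:cv2.cvtColor(cv2.imread(f'pics/{c[0]}{n}.png'),cv2.COLOR_BGR2RGB) for c in('top','scene')}
np.set_printoptions(precision=4,suppress=True)
print('both',*fit(ims,z0,g),'top',*fit({'top':ims['top']},z0,g),'scene',*fit({'scene':ims['scene']},z0,g))
E
python3 st.py 2 .02 .048 .5163 .2905 1.9095
```

```text
shift [0.0005 0.0007 0.0002] rot [ 0.0004  0.     -0.0018]
t 12.4 p [0.5477 0.0351 0.0048] F [-1.3654 -0.6494  1.9531] w 0.035777174989147245 g 49.9992710351944 j [-0.51    0.4194  0.4292  1.8967 -0.2226  0.8721  1.3463]
both [0.517  0.2896 1.919 ] 374.7949911084378 top [0.517  0.2885 1.9182] 47.54842933399539 scene [0.5167 0.2914 1.9119] 314.53712575948515
```

Request:
arm_command(
  xyz=[
    [0, 0, 0.005],
    [0, 0, 0.015],
    [0, 0, 0.03],
    [0, 0, 0.055],
    [0, 0.005, 0.085],
    [-0.002, 0.015, 0.11],
    [-0.005, 0.035, 0.12],
    [-0.008, 0.055, 0.12],
    [-0.011, 0.08, 0.12],
    [-0.014, 0.105, 0.12],
    [-0.018, 0.13, 0.12],
    [-0.022, 0.155, 0.12],
    [-0.025, 0.18, 0.12],
    [-0.028, 0.2, 0.12],
    [-0.031, 0.22, 0.12],
    [-0.033, 0.235, 0.118],
    [-0.035, 0.246, 0.114],
    [-0.036, 0.252, 0.11],
    [-0.036, 0.253, 0.105],
    [-0.036, 0.253, 0.1],
  ],
  rot=[
    [0, 0, 0],
    [0, 0, 0],
    [0, 0, 0],
    [0, 0, 0],
    [0, 0, 0],
    [0, 0, 0.04],
    [0, 0, 0.09],
    [0, 0, 0.14],
    [0, 0, 0.19],
    [0, 0, 0.24],
    [0, 0, 0.29],
    [0, 0, 0.34],
    [0, 0, 0.39],
    [0, 0, 0.44],
    [0, 0, 0.49],
    [0, 0, 0.53],
    [0, 0, 0.56],
    [0, 0, 0.58],
    [0, 0, 0.594],
    [0, 0, 0.594],
  ],
)

```text
time: 14.07
ee_pos: [0.512, 0.2875, 0.104]
eef_rot: [-0.169, 0.986, -0.0, -0.0]
ft_force: [-0.6, -0.3, -7.0]
width: 0.0356
grip_force: 50.0
```

Request:
arm_command(
  xyz=[
    [0, 0, -0.007],
    [0, 0, -0.014],
    [0, 0, -0.018],
    [0, 0, -0.02],
    [0, 0, -0.02],
    [0, 0, -0.02],
  ],
  rot=[
    [0, 0, 0],
    [0, 0, 0],
    [0, 0, 0],
    [0, 0, 0],
    [0, 0, 0],
    [0, 0, 0],
  ],
)

```text
time: 14.57
ee_pos: [0.5119, 0.2881, 0.0849]
eef_rot: [-0.169, 0.986, -0.0, 0.0]
ft_force: [0.2, -0.3, -7.0]
width: 0.0357
grip_force: 50.0
```

```bash
python3 p.py .5119 .2884 .0728 1.910
```

```text
shift [ 0.      0.0003 -0.0121] rot [0.0001 0.0004 0.0003]
t 14.5667 p [0.5119 0.2881 0.0849] F [ 0.1613 -0.3427 -7.0276] w 0.035689313519432324 g 49.999577701091766 j [-0.7946  0.366   0.2474  1.7346 -0.1007  1.0532  1.3966]
```

Request:
arm_command(
  xyz=[
    [0, 0, -0.004],
    [0, 0, -0.008],
    [0, 0, -0.01],
    [0, 0, -0.0112],
    [0, 0, -0.0115],
    [0, 0, -0.0115],
  ],
  rot=[
    [0, 0, 0],
    [0, 0, 0],
    [0, 0, 0],
    [0, 0, 0],
    [0, 0, 0],
    [0, 0, 0],
  ],
)

```text
time: 15.07
ee_pos: [0.5117, 0.2883, 0.0732]
eef_rot: [-0.169, 0.986, -0.0, 0.0]
ft_force: [-0.8, 0.5, -7.7]
width: 0.0352
grip_force: 50.0
```

Request:
arm_command(
  xyz=[
    [0, 0, -0.0003],
    [0, 0, -0.0006],
    [0, 0, -0.0008],
    [0, 0, -0.0008],
  ],
  rot=[
    [0, 0, 0],
    [0, 0, 0],
    [0, 0, 0],
    [0, 0, 0],
  ],
)

```text
time: 15.4
ee_pos: [0.5119, 0.2884, 0.0729]
eef_rot: [-0.169, 0.986, 0.0, 0.0]
ft_force: [-1.4, -1.2, -2.4]
width: 0.0351
grip_force: 50.0
```

Contact, partly bearing; a little more.

Request:
arm_command(
  xyz=[
    [0, 0, -0.0003],
    [0, 0, -0.0005],
    [0, 0, -0.0005],
  ],
  rot=[
    [0, 0, 0],
    [0, 0, 0],
    [0, 0, 0],
  ],
)

```text
time: 15.65
ee_pos: [0.512, 0.2884, 0.0729]
eef_rot: [-0.169, 0.986, 0.0, 0.0]
ft_force: [-4.3, -1.7, 4.7]
width: 0.0356
grip_force: 50.0
```

Request:
arm_command(
  xyz=[
    [0, 0, 0.0002],
    [0, 0, 0.0002],
    [0, 0, 0.0002],
    [0, 0, 0.0002],
    [0, 0, 0.0002],
    [0, 0, 0.0002],
  ],
  rot=[
    [0, 0, 0],
    [0, 0, 0],
    [0, 0, 0],
    [0, 0, 0],
    [0, 0, 0],
    [0, 0, 0],
  ],
  grip=0.8,
)

```text
time: 16.15
ee_pos: [0.5119, 0.2883, 0.0722]
eef_rot: [-0.169, 0.986, -0.0, 0.0]
ft_force: [-0.4, 0.8, -1.0]
width: 0.0657
grip_force: 0.0
```

```bash
python3 p.py .4815 -.0665 .14 1.063
```

```text
shift [-0.0304 -0.3548  0.0678] rot [ 0.0002  0.0005 -0.847 ]
t 16.15 p [0.5119 0.2883 0.0722] F [-0.4467  0.7643 -0.994 ] w 0.06573568768478855 g 0.0 j [-0.7925  0.3809  0.245   1.7444 -0.1051  1.0287  1.3999]
```

Request:
arm_command(
  xyz=[
    [0, 0, 0.015],
    [0, 0, 0.04],
    [0, -0.005, 0.06],
    [-0.001, -0.02, 0.068],
    [-0.003, -0.045, 0.068],
    [-0.006, -0.075, 0.068],
    [-0.008, -0.105, 0.068],
    [-0.011, -0.135, 0.068],
    [-0.014, -0.165, 0.068],
    [-0.017, -0.195, 0.068],
    [-0.02, -0.225, 0.068],
    [-0.022, -0.255, 0.068],
    [-0.025, -0.285, 0.068],
    [-0.027, -0.315, 0.068],
    [-0.029, -0.335, 0.068],
    [-0.03, -0.349, 0.068],
    [-0.03, -0.355, 0.068],
    [-0.03, -0.355, 0.068],
    [-0.03, -0.355, 0.068],
    [-0.03, -0.355, 0.068],
  ],
  rot=[
    [0, 0, 0],
    [0, 0, 0],
    [0, 0, 0],
    [0, 0, -0.06],
    [0, 0, -0.13],
    [0, 0, -0.2],
    [0, 0, -0.27],
    [0, 0, -0.34],
    [0, 0, -0.41],
    [0, 0, -0.48],
    [0, 0, -0.55],
    [0, 0, -0.62],
    [0, 0, -0.68],
    [0, 0, -0.74],
    [0, 0, -0.79],
    [0, 0, -0.83],
    [0, 0, -0.847],
    [0, 0, -0.847],
    [0, 0, -0.847],
    [0, 0, -0.847],
  ],
)

```text
time: 17.82
ee_pos: [0.4821, -0.0651, 0.1401]
eef_rot: [0.25, 0.968, -0.0, -0.0]
ft_force: [-0.3, -0.2, 0.6]
width: 0.0695
grip_force: 0.0
```

```bash
python3 p.py .4815 -.0665 .005 1.063; python3 -c "
from h import *
pic('top','t3.png');pic('scene','s3.png')
a=cv2.imread('pics/t3.png')[190:280,165:255];b=cv2.imread('pics/s3.png')[300:410,345:475]
cv2.imwrite('pics/c3.png',np.hstack([cv2.resize(a,(400,400),interpolation=2),cv2.resize(b,(400,400),interpolation=2)]))
ims={c:cv2.cvtColor(cv2.imread(f'pics/{c[0]}3.png'),cv2.COLOR_BGR2RGB) for c in('top','scene')}
for k in ims: print(k,*fit({k:ims[k]},.068,[.5165,.29,3.481]))"
```

```text
shift [-0.0006 -0.0014 -0.1351] rot [ 0.0001 -0.0001 -0.0031]
t 17.8167 p [ 0.4821 -0.0651  0.1401] F [-0.3428 -0.1565  0.5518] w 0.06945463279448959 g 0.0 j [-0.5023  0.0878  0.5745  1.95   -0.0529  1.1185  1.1596]
top [0.51541521 0.28846818 3.47715293] 326.2291580535421
scene [0.51627622 0.29119605 3.48471113] 680.8753787554429
```

View pics/c3.png

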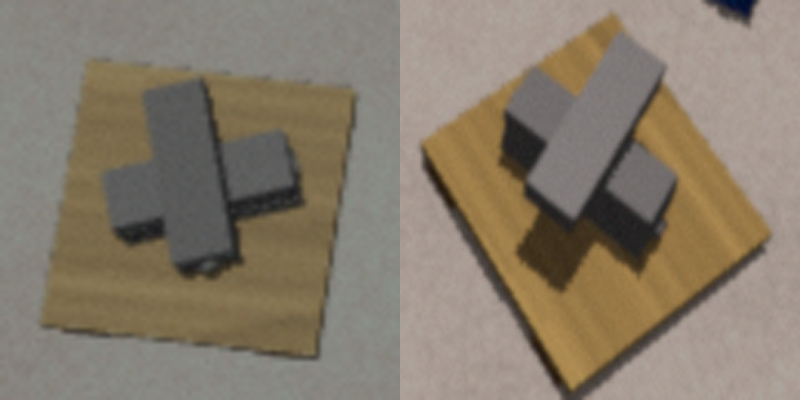

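The picture shows c lying crosswise over the middle with its stub at (205,267) in the left half, and the fit agrees with the plan within 1 mm. Now d.

Request:
arm_command(
  xyz=[
    [0, 0, -0.03],
    [0, 0, -0.065],
    [0, 0, -0.1],
    [0, 0, -0.118],
    [0, 0, -0.128],
    [0, 0, -0.133],
    [0, 0, -0.135],
    [0, 0, -0.135],
    [0, 0, -0.135],
  ],
  rot=[
    [0, 0, 0],
    [0, 0, 0],
    [0, 0, 0],
    [0, 0, 0],
    [0, 0, 0],
    [0, 0, 0],
    [0, 0, 0],
    [0, 0, 0],
    [0, 0, 0],
  ],
)

```text
time: 18.67
ee_pos: [0.4828, -0.0666, 0.0063]
eef_rot: [0.251, 0.968, 0.0, 0.001]
ft_force: [-0.6, 0.2, 0.0]
width: 0.0694
grip_force: 0.0
```

Request:
arm_command(
  xyz=[
    [0, 0, 0],
    [0, 0, 0],
    [0, 0, 0],
    [0, 0, 0],
    [0, 0, 0],
    [0, 0, 0],
    [0, 0, 0],
    [0, 0, 0],
    [0, 0, 0],
    [0, 0, 0],
  ],
  rot=[
    [0, 0, 0],
    [0, 0, 0],
    [0, 0, 0],
    [0, 0, 0],
    [0, 0, 0],
    [0, 0, 0],
    [0, 0, 0],
    [0, 0, 0],
    [0, 0, 0],
    [0, 0, 0],
  ],
  grip=0,
)

```text
time: 19.5
ee_pos: [0.4817, -0.067, 0.0053]
eef_rot: [0.251, 0.968, -0.0, -0.0]
ft_force: [-2.4, -1.3, 3.6]
width: 0.0356
grip_force: 50.0
```

```bash
python3 p.py .4815 -.0665 .005 1.063
```

```text
shift [-0.0002  0.0005 -0.0003] rot [ 0.0005 -0.0002  0.0002]
t 19.5 p [ 0.4817 -0.067   0.0053] F [-2.4099 -1.3092  3.6322] w 0.03560707820623989 g 49.979200065135956 j [-0.4402  0.3092  0.5431  2.0602 -0.2149  0.8262  1.2913]
```

Request:
arm_command(
  xyz=[
    [0, 0, 0.005],
    [0, 0, 0.015],
    [0, 0, 0.03],
    [0, 0, 0.055],
    [0, 0.005, 0.085],
    [0.001, 0.015, 0.115],
    [0.003, 0.035, 0.135],
    [0.006, 0.06, 0.145],
    [0.009, 0.085, 0.145],
    [0.012, 0.115, 0.145],
    [0.015, 0.145, 0.145],
    [0.018, 0.175, 0.145],
    [0.021, 0.205, 0.145],
    [0.024, 0.235, 0.145],
    [0.027, 0.265, 0.145],
    [0.03, 0.295, 0.145],
    [0.033, 0.32, 0.145],
    [0.036, 0.34, 0.145],
    [0.038, 0.352, 0.145],
    [0.038, 0.358, 0.145],
  ],
  rot=[
    [0, 0, 0],
    [0, 0, 0],
    [0, 0, 0],
    [0, 0, 0],
    [0, 0, 0.03],
    [0, 0, 0.08],
    [0, 0, 0.14],
    [0, 0, 0.2],
    [0, 0, 0.26],
    [0, 0, 0.32],
    [0, 0, 0.38],
    [0, 0, 0.44],
    [0, 0, 0.5],
    [0, 0, 0.56],
    [0, 0, 0.62],
    [0, 0, 0.68],
    [0, 0, 0.74],
    [0, 0, 0.79],
    [0, 0, 0.83],
    [0, 0, 0.847],
  ],
)

```text
time: 21.17
ee_pos: [0.5193, 0.2929, 0.15]
eef_rot: [-0.171, 0.985, -0.0, -0.0]
ft_force: [-0.7, -0.6, -7.8]
width: 0.0353
grip_force: 50.0
```

```bash
python3 p.py .520 .2915 .1269 1.910 -.0362 .1028
```

```text
shift [ 0.0007 -0.0014 -0.0231] rot [-0.0359  0.1024 -0.004 ]
t 21.1667 p [0.5193 0.2929 0.15  ] F [-0.7112 -0.6188 -7.8095] w 0.03532392470687831 g 49.97098356485367 j [-0.8118  0.32    0.2701  1.6483 -0.0904  1.1861  1.3933]
```

Request:
arm_command(
  xyz=[
    [0, 0, -0.006],
    [0, 0, -0.012],
    [0, 0, -0.018],
    [0, 0, -0.022],
    [0, 0, -0.023],
    [0, 0, -0.023],
    [0, 0, -0.023],
  ],
  rot=[
    [-0.01, 0.03, 0],
    [-0.02, 0.06, 0],
    [-0.03, 0.09, 0],
    [-0.036, 0.102, 0],
    [-0.036, 0.102, 0],
    [-0.036, 0.102, 0],
    [-0.036, 0.102, 0],
  ],
)

```text
time: 21.75
ee_pos: [0.5198, 0.2909, 0.1276]
eef_rot: [-0.168, 0.984, -0.009, -0.053]
ft_force: [-0.6, 0.1, -6.1]
width: 0.0355
grip_force: 50.0
```

```bash
python3 p.py .520 .2915 .0969 1.910 -.0362 .1028
```

```text
shift [ 0.0002  0.0006 -0.0307] rot [-0.0003  0.0019  0.0006]
t 21.75 p [0.5198 0.2909 0.1276] F [-0.56   0.143 -6.082] w 0.035463079774184746 g 49.9711936712265 j [-0.7796  0.4195  0.268   1.572  -0.1339  1.272   1.4275]
```

Request:
arm_command(
  xyz=[
    [0, 0, -0.007],
    [0, 0, -0.014],
    [0, 0, -0.02],
    [0, 0, -0.024],
    [0, 0, -0.026],
    [0, 0, -0.026],
    [0, 0, -0.026],
  ],
  rot=[
    [0, 0, 0],
    [0, 0.001, 0],
    [0, 0.001, 0],
    [0, 0.001, 0],
    [0, 0.001, 0],
    [0, 0.001, 0],
    [0, 0.001, 0],
  ],
)

```text
time: 22.33
ee_pos: [0.5198, 0.2913, 0.1012]
eef_rot: [-0.169, 0.984, -0.009, -0.054]
ft_force: [0.5, 0.1, -7.5]
width: 0.0353
grip_force: 50.0
```

```bash
python3 p.py .520 .2915 .0969 1.910 -.0362 .1028
```

```text
shift [ 0.0002  0.0002 -0.0043] rot [0. 0. 0.]
t 22.3333 p [0.5198 0.2913 0.1012] F [ 0.4885  0.1441 -7.5331] w 0.035252631484157554 g 49.971294701099396 j [-0.7758  0.4463  0.2632  1.5943 -0.1418  1.2255  1.4341]
```

Request:
arm_command(
  xyz=[
    [0, 0, -0.001],
    [0, 0, -0.002],
    [0, 0, -0.003],
    [0, 0, -0.0036],
    [0, 0, -0.0038],
    [0, 0, -0.0038],
  ],
  rot=[
    [0, 0, 0],
    [0, 0, 0],
    [0, 0, 0],
    [0, 0, 0],
    [0, 0, 0],
    [0, 0, 0],
  ],
)

```text
time: 22.83
ee_pos: [0.5198, 0.2912, 0.0974]
eef_rot: [-0.169, 0.984, -0.009, -0.054]
ft_force: [0.2, 0.1, -6.5]
width: 0.0357
grip_force: 50.0
```

Request:
arm_command(
  xyz=[
    [0, 0, -0.0003],
    [0, 0, -0.0006],
    [0, 0, -0.0008],
    [0, 0, -0.0008],
  ],
  rot=[
    [0, 0, 0],
    [0, 0, 0],
    [0, 0, 0],
    [0, 0, 0],
  ],
)

```text
time: 23.17
ee_pos: [0.5199, 0.2913, 0.097]
eef_rot: [-0.169, 0.984, -0.009, -0.054]
ft_force: [-0.8, -0.2, -2.6]
width: 0.0355
grip_force: 50.0
```

Request:
arm_command(
  xyz=[
    [0, 0, -0.0003],
    [0, 0, -0.0005],
    [0, 0, -0.0005],
  ],
  rot=[
    [0, 0, 0],
    [0, 0, 0],
    [0, 0, 0],
  ],
)

```text
time: 23.42
ee_pos: [0.52, 0.2913, 0.0969]
eef_rot: [-0.168, 0.984, -0.009, -0.053]
ft_force: [-3.8, -1.7, 5.2]
width: 0.0357
grip_force: 50.0
```

Request:
arm_command(
  xyz=[
    [0, 0, 0.0002],
    [0, 0, 0.0002],
    [0, 0, 0.0002],
    [0, 0, 0.0002],
    [0, 0, 0.0002],
    [0, 0, 0.0002],
    [0, 0, 0.0002],
  ],
  rot=[
    [0, 0, 0],
    [0, 0, 0],
    [0, 0, 0],
    [0, 0, 0],
    [0, 0, 0],
    [0, 0, 0],
    [0, 0, 0],
  ],
  grip=0.8,
)

```text
time: 24.0
ee_pos: [0.5198, 0.2913, 0.0963]
eef_rot: [-0.169, 0.984, -0.009, -0.054]
ft_force: [0.1, -0.7, -0.3]
width: 0.0678
grip_force: 0.0
```

Request:
arm_command(
  xyz=[
    [0.001, 0, 0.01],
    [0.003, 0.001, 0.03],
    [0.006, 0.002, 0.06],
    [0.01, 0.003, 0.09],
    [0.01, -0.01, 0.11],
    [0.01, -0.04, 0.12],
    [0.01, -0.08, 0.12],
    [0.01, -0.12, 0.12],
    [0.01, -0.16, 0.12],
    [0.01, -0.2, 0.12],
    [0.01, -0.24, 0.12],
    [0.01, -0.26, 0.12],
    [0.01, -0.27, 0.12],
    [0.01, -0.27, 0.12],
  ],
  rot=[
    [0, 0, 0],
    [0, 0, 0],
    [0, 0, 0],
    [0, 0, 0],
    [0, 0, 0],
    [0, 0, 0],
    [0, 0, 0],
    [0, 0, 0],
    [0, 0, 0],
    [0, 0, 0],
    [0, 0, 0],
    [0, 0, 0],
    [0, 0, 0],
    [0, 0, 0],
  ],
)

```text
time: 25.17
ee_pos: [0.5299, 0.019, 0.2172]
eef_rot: [-0.167, 0.985, -0.009, -0.053]
ft_force: [0.6, 1.5, -0.2]
width: 0.0695
grip_force: 0.0
```

```bash
python3 p.py; python3 -c "
from h import *
pic('top','t4.png');pic('scene','s4.png')
a=cv2.imread('pics/t4.png')[190:280,165:255];b=cv2.imread('pics/s4.png')[290:400,345:475]
cv2.imwrite('pics/c4.png',np.hstack([cv2.resize(a,(400,400),interpolation=2),cv2.resize(b,(400,400),interpolation=2)]))"
python3 st.py 4 .07 .046 .516 .29 .339
```

```text
t 25.1667 p [0.5299 0.019  0.2172] F [ 0.5518  1.4549 -0.2404] w 0.06949989752926157 g 0.0 j [-0.5051  0.2107  0.4277  1.6523 -0.0603  1.4022  1.8383]
both [0.5168 0.2897 0.3368] 1073.720672339443 top [0.5162 0.2886 0.3416] 339.13301719829127 scene [0.5169 0.2915 0.3482] 697.3172682888563
```

View pics/c4.png

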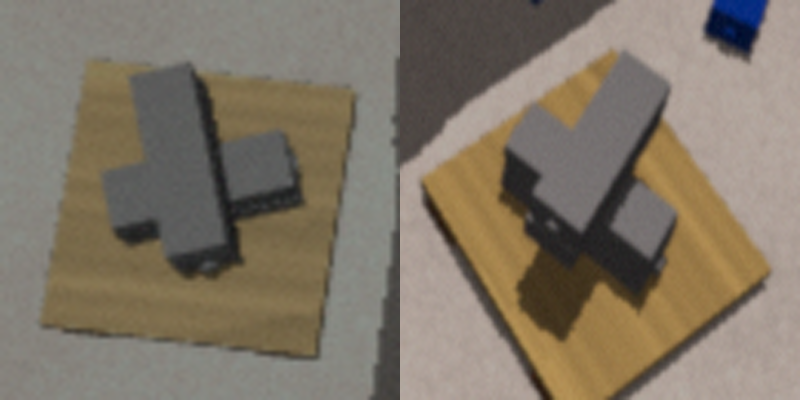

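The picture shows all four stacked, with the top pair crossed squarely over the middle of the lower pair. The fit puts the top at (0.5166, 0.290), heading 0.34, as planned. The robot is clear, so I hand in.

```bash
python3 -c "
from bench import r
print(r.close_job())"
```

```text
the job is handed in; nothing more can be done
None
```

The stack is finished four high and handed in at about 25 s: b sits end for end on a, c lies crosswise over their middle, and d sits end for end on c; the last pictures show it straight and level on top, and the robot was clear of it.

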